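Rake a lost specimen out from under the drip rack

TASK

The red specimen has got under the low slatted rack, where no finger can reach it. Draw the yellow-handled rake out from under the rack, turn it round, take it by its handle and use it to drag the red specimen out in front of the rack without tipping it over; then lay the rake down flat on the bench, clear of the rack. Last, stand the specimen upright on top of the rack with the two black ones, leaving those and the marker pen where they are.

Things in the scene. Friction and masses are not known exactly. Their poses are not given: they have to be found in the camera images.
- rack: low fixed drip rack: blue end plates, top of steel slats from front to back (8 mm wide, 9.5 mm apart; one sees down between them). 220 mm wide, 155 mm deep, 42 mm high; clear under it 34 mm high, 200 mm wide; open in front and behind. Origin: middle of its front edge, on the bench; +x points in under the rack, away from the robot, +y left; it covers x 0 to 155, y -110 to 110 mm
- rake: loose flat T-shaped rake, 0.12 kg. Origin: middle of the yellow handle, on its underside; +x points along the rake to the head, z up. Handle 20 mm wide, 14 mm high, x = -50 to 40 mm. Starts with the handle under the rack and the head 50 to 75 mm out in front, left or right of the red specimen; to be drawn straight out before it is lifted or turned
- rake_head (a point): middle of the rake's steel cross-bar, 140 mm from its origin, 6 mm above its underside; axes as the rake's. Bar 72 mm wide, 10 mm thick, 12 mm high, with a lip 4 mm wide at each end that points back to the handle by 6 mm. Between bar and handle runs the flat steel shaft, 95 mm long, 14 mm wide, 3 to 11 mm above the underside; held by it near the head the rake is too short
- rake_tail (a point): free end of the rake's handle, 50 mm from its origin away from the head, 7 mm above its underside. Mind the surroundings: left of the rack, from world y = 0.26 m on, stands the grinding machine, about 0.2 m high; to the right, from y = -0.06 m at x = 0.6 m on, a hand press whose lever rises to the robot, its black knob near x = 0.45, y = -0.10, about 0.3 m high
- red_specimen: red round embedded specimen, diameter 30 mm, height 20 mm, about 45 g, standing upright on the bench under the rack, its middle 70 to 90 mm behind the front edge. Origin: centre of its underside, z up; it is too large to pass between the slats
- black_specimen_a: black round specimen, diameter 30 mm, height 20 mm, loose, standing on the slats near the middle of the rack's back edge; origin: centre of its underside
- black_specimen_b: black round specimen, diameter 30 mm, height 20 mm, loose, standing on the slats near the middle of the rack's back edge; origin: centre of its underside
- pen: white marker pen with black cap, 132 mm long, 16 mm thick, lying loose on the bench near the front left, long axis its y; origin: middle of its underside

How it is judged:
By the outcome, as a careful person would: the job done as asked, in the order asked, and still so for the second after the job is handed in, with the robot touching nothing.
It also fails if it takes over 72 s, if anything falls off the work surface, if the arm or the gripper's body presses on something with over 40 N, if the wrist force passes 120 N, or if a joint passes its speed limit or range.

ROBOT

A 6-joint arm with a two-finger parallel gripper is mounted at the origin on a cart in front of the work surface, level with it; the furniture and walls round the work are solid. World frame = base frame: x ahead of the robot, y to its left, z up, the work surface at z = 0. Lengths are in m, angles in rad, forces in N, time in s.
With the tool pointing down it reaches from about 0.35 to 0.925 m from the base axis. Payload 6.4 kg.
Tool frame: the origin (TCP) lies at the very end of the fingers, on their centre line; the grasp point (between the pads) lies arm.grip_point_offset behind it (arm.grip_point_offset is the distance from the TCP to the grasp point, in m); z points along the fingers, y is the line along which they close (so a half turn about z gives the same grasp; the last joint's range is limited). The gripper opens to 94 mm and grips with 3 to 60 N. Pads are 16 mm wide; open, the fingers measure 119 mm over their backs; the gripper's body (75 mm by 177 mm) begins 78 mm behind the grasp point.
Start: joints at [1.133, 0.245, 1.558, -0, 1.339, -0.174], TCP at [0.169, 0.628, 0.177] pointing down, gripper open.
Joint ranges: [-3.13, 3.13], [-1.02, 2.26], [0.13, 2.54], [-0.95, 4.09], [0.21, 2.88], [-2.74, 2.74]. Speed limits (rad/s): [2.57, 2.57, 3.14, 3.14, 3.14, 3.14].

INTERFACE

Orientations are given as a unit quaternion [w, x, y, z].
In Python, from workcell import arm gives the robot as it stands. The module is installed in compiled form; this text tells all that it offers.
- The arm moves only by the shell command python3 -m jog 'ROWS' [FORCE]. ROWS is JSON, a list of rows, each a list of 3 entries, a list of its own where there are three numbers: the shift along the world's x, y, z in units of 0.4 m (1.0 is 0.4 m), then the turn, a rotation vector about the world's x, y, z in units of 90 degrees (1.0 is 90 degrees), then the closure, from 0 (fully open) to 1 (shut). A call has 1 to 20 rows; each row is the pose to reach, as a shift and turn from the pose commanded when the call began; what a row does not reach only later rows make up. A row lasts 1/10 s, in which the tool goes at most 50 mm and 8.59 degrees, less where a joint would pass 70% of its speed; a pose out of reach is approached as far as the arm can. A call with a number of a shift or a turn outside -1 to 1 is refused whole. A call with a gripper value outside its range is refused whole. The fingers move at their own pace and stop on an object; FORCE is the grip in N (left out, the last holds). Time passes only in rows, so rows that repeat a pose let the fingers close. It gives the time, the measured TCP pose, the force, the opening and the grip force at its end, in the units of the state.
- arm.get_state(): the state, without advancing time (a new reading comes with each control period).
- arm.grab_frame(name): name is "scene" or "side" or "wrist"; returns a dict with "pixels" (384x512x3 uint8, blue, green, red), "fovy" (degrees; the focal length in pixels is half the picture's height over the tangent of half this angle, whatever the lens; pixels are square), "cx", "cy" (the principal point, pixels), "rvec" (rotation vector, rad) and "tvec" (3), from world to camera coordinates, as OpenCV has them; the wrist camera has in their place "T_tool_cam" (4x4, takes a point from camera to tool coordinates, whose origin is the TCP and whose axes are the flange's). Camera axes: x right, y down, z forward; pixel columns grow to the right and rows downward; lengths in m; the calibration is good to about 2 mm. The wrist camera is an equidistant fisheye: a pixel r from the principal point sees the ray r / f radians off the axis. A picture is of the moment at which its call begins: read the wrist's pose just before it. There is no depth.
- arm.job_done(): hands the job in; it is judged then, once.
The state is a dict: "time": time; "q": joint angles; "joint_vel": joint speeds; "joint_torque": joint torques, N m; "position": TCP position; "orientation": TCP orientation; "ft_force": force on the tool from outside, world axes, zero at the start; "moment": the same for the moment, N m; "opening": opening from 0.0 (shut) to 1.0 (fully open); "finger_force": force on a finger pad.
Only numpy, scipy, OpenCV 4.12 (cv2) and the standard library are available. Lean on these libraries where they do the work, as an engineer would, in place of code of your own. Each camera call takes 0.05 s, during which the arm holds its last target. There are 200 camera calls.

## Working session

There is one attempt and no reset: what is moved stays moved. The work goes in short steps, Python scripts to look and compute and a shell command to move; the robot and the scene stay as the last step left them, time stands still between calls to the robot, and variables do not carry over. Pictures are saved under pics/ and viewed, at most 10 in all, crops included, and the job is handed in when it is done.

```bash
mkdir -p pics
cat > h.py <<'E'
import numpy as np, cv2
from scipy.spatial.transform import Rotation as R
from workcell import arm
def fr(n):
    s=arm.get_state(); f=arm.grab_frame(n); f['s']=s; f['f']=192/np.tan(np.radians(f['fovy'])/2); return f
def ray(f,u,v):
    x,y=(u-f['cx'])/f['f'],(v-f['cy'])/f['f']
    if 'T_tool_cam' in f:
        r=np.hypot(x,y); d=np.array([x/r*np.sin(r),y/r*np.sin(r),np.cos(r)]) if r>0 else np.array([0,0,1.])
        s=f['s']; q=s['orientation']; W=R.from_quat([q[1],q[2],q[3],q[0]]).as_matrix(); T=np.array(f['T_tool_cam'])
        return W@T[:3,3]+np.array(s['position']), W@T[:3,:3]@d
    M=cv2.Rodrigues(np.array(f['rvec'],float))[0]; t=np.array(f['tvec'],float).ravel()
    return -M.T@t, M.T@np.array([x,y,1.])
def onz(f,u,v,z):
    o,d=ray(f,u,v); return o+d*(z-o[2])/d[2]
def proj(f,P):
    M=cv2.Rodrigues(np.array(f['rvec'],float))[0]; p=M@np.array(P,float)+np.array(f['tvec']).ravel()
    return p[:2]/p[2]*f['f']+[f['cx'],f['cy']]
E
python3 - <<'E'
from h import *
fs=[fr(n) for n in ('scene','side','wrist')]
for n,f in zip('abc',fs):
    np.save('pics/%s0.npy'%n,f,allow_pickle=True); cv2.imwrite('pics/%s0.png'%n,f['pixels'])
    print(f['fovy'],f['cx'],f['cy'],ray(f,256,192))
print(arm.grip_point_offset,arm.get_state())
E
```

```text
48.78187234779136 253.0441672057627 190.33122676697133 (array([ 0.63029386, -0.33244059,  0.85747587]), array([-0.0669984 ,  0.45521971, -0.88789103]))
42.13126354806511 258.4250760836113 187.71484911803995 (array([ 0.17597148, -0.42579625,  0.83208667]), array([ 0.40452784,  0.51826229, -0.75356419]))
65.70646984690485 257.56956004994595 185.32108649122958 (array([0.09095634, 0.64793278, 0.38339551]), array([ 0.28940449, -0.08563067, -0.95336899]))
0.0188 {'time': 0.15, 'q': array([ 1.13291936e+00,  2.45658043e-01,  1.55869761e+00,  5.96879631e-06,
        1.33866446e+00, -1.74098632e-01]), 'joint_vel': array([ 0.00019229, -0.00071831, -0.00342087,  0.00127515, -0.0016102 ,
        0.00142431]), 'joint_torque': array([ 3.62475948e-04, -4.16266894e+01, -3.14981174e+01,  6.84967451e-02,
        3.15722474e-02, -1.10321494e-04]), 'position': array([0.16926075, 0.62708103, 0.17631526]), 'orientation': array([-2.17770130e-04,  1.31507787e-01,  9.91314881e-01, -6.79704061e-04]), 'ft_force': array([-0.21592681, -1.04954517, -0.26712503]), 'moment': array([-0.00865881, -0.01663259,  0.05343336]), 'finger_force': 0.0, 'opening': 0.9985069697356295}
```

View pics/a0.png

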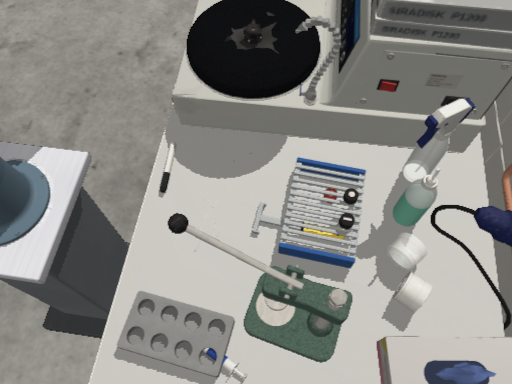

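View pics/b0.png

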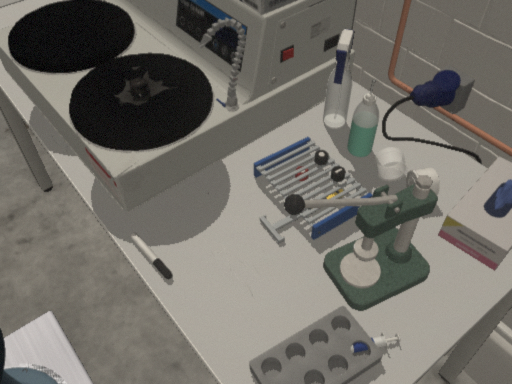

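The scene shows the rack around (325,212), the rake head at (260,220), yellow handle seen between the slats at (322,233), red specimen at (330,194), blacks at (351,196) and (346,220), pen at (167,168), and the press knob at (178,223). The side view agrees with all of these.

Run:
```python
from h import *
a=np.load('pics/a0.npy',allow_pickle=True).item(); b=np.load('pics/b0.npy',allow_pickle=True).item()
c=cv2.resize(a['pixels'][145:275,235:385],None,fx=5,fy=4.6,interpolation=cv2.INTER_CUBIC)
c=cv2.resize(a['pixels'][150:270,240:375],None,fx=5,fy=5,interpolation=cv2.INTER_CUBIC); cv2.imwrite('pics/a0c.png',c)
def blobs(f,lo,hi,mn,name,z,roi):
    hsv=cv2.cvtColor(f['pixels'],cv2.COLOR_BGR2HSV); m=cv2.inRange(hsv,lo,hi); k=np.zeros_like(m); x0,y0,x1,y1=roi; k[y0:y1,x0:x1]=1; m=m*k
    for ct in cv2.findContours(m,cv2.RETR_EXTERNAL,cv2.CHAIN_APPROX_NONE)[0]:
        if cv2.contourArea(ct)<mn: continue
        r=cv2.minAreaRect(ct); bx=cv2.boxPoints(r)
        print(name,np.round(r[0],1),np.round(r[1],1),np.round(onz(f,*r[0],z),3),[list(np.round(onz(f,*p,z)[:2],3)) for p in bx])
for f,roi,nm in((a,(240,150,375,270),'A'),(b,(240,130,390,245),'B')):
    print(nm)
    blobs(f,(100,120,60),(125,255,255),40,'blue',.042,roi)
    blobs(f,(20,120,120),(35,255,255),5,'yel',.014,roi)
    blobs(f,(0,110,60),(8,255,255),3,'red',.02,roi)
    blobs(f,(0,0,0),(180,255,45),30,'blk',.06,roi)
blobs(a,(0,0,0),(180,255,45),20,'pencap',.008,(155,170,175,195))
blobs(a,(0,0,0),(180,255,45),20,'knob',.3,(160,205,195,240))
```

```text
A
blue [315.9 254.9] [76.3 10. ] [ 0.708 -0.038  0.042] [[np.float64(0.631), np.float64(-0.043)], [np.float64(0.633), np.float64(-0.021)], [np.float64(0.785), np.float64(-0.033)], [np.float64(0.782), np.float64(-0.054)]]
blue [330.5 166.2] [68.1  5.7] [0.724 0.174 0.042] [[np.float64(0.648), np.float64(0.172)], [np.float64(0.649), np.float64(0.187)], [np.float64(0.8), np.float64(0.176)], [np.float64(0.798), np.float64(0.161)]]
yel [323. 233.] [41.2  3.5] [0.722 0.023 0.014] [[np.float64(0.678), np.float64(0.023)], [np.float64(0.679), np.float64(0.031)], [np.float64(0.766), np.float64(0.024)], [np.float64(0.765), np.float64(0.016)]]
red [329.8 196.3] [12.4  2.5] [0.73 0.11 0.02] [[np.float64(0.717), np.float64(0.108)], [np.float64(0.717), np.float64(0.114)], [np.float64(0.744), np.float64(0.112)], [np.float64(0.743), np.float64(0.106)]]
red [331.2 189.1] [8.2 2.1] [0.732 0.128 0.02 ] [[np.float64(0.723), np.float64(0.127)], [np.float64(0.724), np.float64(0.132)], [np.float64(0.742), np.float64(0.129)], [np.float64(0.741), np.float64(0.124)]]
blk [346.3 220.8] [13. 15.] [0.762 0.037 0.
[... 1575 characters left out ...]
754), np.float64(0.017)], [np.float64(0.736), np.float64(0.032)]]
blk [320.7 160.7] [ 6.4 11.1] [0.756 0.088 0.06 ] [[np.float64(0.752), np.float64(0.102)], [np.float64(0.773), np.float64(0.089)], [np.float64(0.761), np.float64(0.074)], [np.float64(0.74), np.float64(0.087)]]
pencap [164.5 182. ] [ 5.1 19.1] [0.355 0.098 0.008] [[np.float64(0.35), np.float64(0.075)], [np.float64(0.348), np.float64(0.124)], [np.float64(0.36), np.float64(0.122)], [np.float64(0.362), np.float64(0.074)]]
knob [178. 223.] [18. 18.] [ 0.485 -0.112  0.3  ] [[np.float64(0.469), np.float64(-0.1)], [np.float64(0.495), np.float64(-0.096)], [np.float64(0.501), np.float64(-0.124)], [np.float64(0.476), np.float64(-0.127)]]
```

View pics/a0c.png

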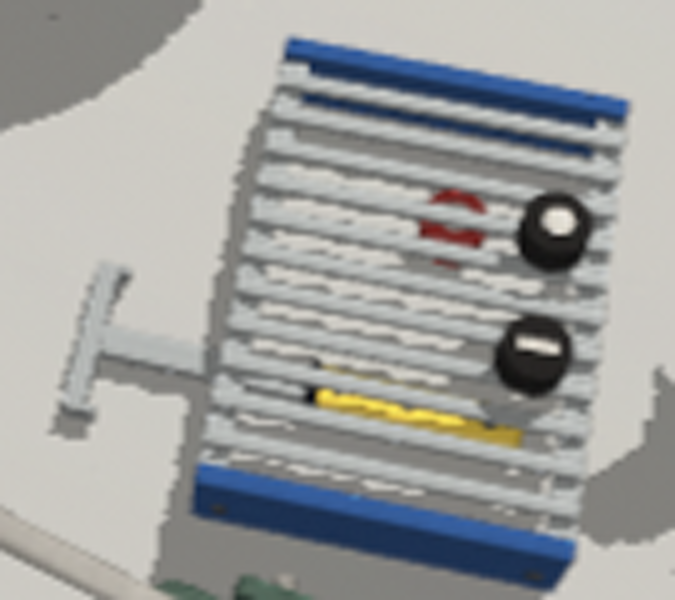

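The crop (5x, offset 240,150) shows 12 slats. The rake bar runs from (108,268) to (72,408), with the shaft entering under the rack near (205,362). The red top is centred near (453,217).

Run:
```python
from h import *
a=np.load('pics/a0.npy',allow_pickle=True).item(); b=np.load('pics/b0.npy',allow_pickle=True).item()
def tri(pa,pb):
    o1,d1=ray(a,*pa);o2,d2=ray(b,*pb);d1/=np.linalg.norm(d1);d2/=np.linalg.norm(d2)
    t=np.linalg.lstsq(np.c_[d1,-d2],o2-o1,rcond=None)[0];p,q=o1+t[0]*d1,o2+t[1]*d2
    return np.round((p+q)/2,3),round(np.linalg.norm(p-q)*1000,1)
print('knob',tri((178,223),(295,204)),'lever end',tri((300,286),(393,201)))
print('blkA',tri((350.5,195.8),(320.7,159)),'blkB',tri((346.3,220),(337.5,175)))
C=lambda u,v,z:np.round(onz(a,240+u/5,150+v/5,z)[:2],3)
print('bar',C(108,268,.012),C(72,408,.012),'shaft',C(105,343,.011),C(200,362,.011),'red',C(453,217,.02))
print('rack',C(287,40,.042),C(628,102,.042),C(197,467,.042),C(575,543,.042))
print('yellow ends',C(315,390,.014),C(522,430,.014))
```

```text
knob (array([ 0.487, -0.114,  0.306]), np.float64(0.0)) lever end (array([ 0.672, -0.152,  0.209]), np.float64(0.5))
blkA (array([0.771, 0.103, 0.045]), np.float64(2.3)) blkB (array([0.765, 0.044, 0.047]), np.float64(2.6))
bar [0.583 0.074] [0.577 0.006] shaft [0.587 0.038] [0.629 0.036] red [0.732 0.117]
rack [0.649 0.185] [0.802 0.174] [ 0.633 -0.024] [ 0.786 -0.034]
yellow ends [0.679 0.028] [0.768 0.023]
```

```bash
python3 -m jog '[[[0,0,0.12],[0,0,0],0],[[0,0,0.24],[0,0,0],0],[[0,0,0.35],[0,0,0],0],[[0,0,0.4],[0,0,0],0],[[0.5,-0.75,0.4],[0,0,0.118],0.3],[[0.5,-0.75,0.4],[0,0,0.118],0.3],[[0.5,-0.75,0.4],[0,0,0.118],0.3],[[0.5,-0.75,0.4],[0,0,0.118],0.3],[[0.5,-0.75,0.4],[0,0,0.118],0.3],[[0.5,-0.75,0.4],[0,0,0.118],0.3],[[0.5,-0.75,0.4],[0,0,0.118],0.3],[[0.5,-0.75,0.4],[0,0,0.118],0.3]]'
python3 -m jog '[[[0.59,-0.722,0],[0,0,0],0.3],[[0.59,-0.722,0],[0,0,0],0.3],[[0.59,-0.722,0],[0,0,0],0.3],[[0.59,-0.722,0],[0,0,0],0.3],[[0.59,-0.722,0],[0,0,0],0.3],[[0.59,-0.722,0],[0,0,0],0.3],[[0.59,-0.722,0],[0,0,0],0.3],[[0.59,-0.722,0],[0,0,0],0.3],[[0.59,-0.722,-0.1],[0,0,0],0.3],[[0.59,-0.722,-0.2],[0,0,0],0.3],[[0.59,-0.722,-0.3],[0,0,0],0.3],[[0.59,-0.722,-0.3],[0,0,0],0.3]]'
python3 - <<'E'
from h import *
f=fr('wrist'); s=f['s']; print(s['time'],s['position'],s['orientation'],s['q'],s['opening'])
np.save('pics/w1.npy',f,allow_pickle=True); cv2.imwrite('pics/w1.png',f['pixels'])
E
```

```text
time: 1.35
position: [0.3714, 0.3242, 0.3369]
orientation: [0.0, 0.042, 0.999, -0.0]
ft_force: [-0.7, 0.7, 0.6]
opening: 0.696
finger_force: 0.0
time: 2.55
position: [0.6013, 0.0398, 0.2099]
orientation: [-0.006, 0.039, 0.999, 0.001]
ft_force: [-0.5, 0.0, -0.7]
opening: 0.699
finger_force: 0.0
2.55 [0.60133959 0.03983817 0.20994894] [-6.48178972e-03  3.89624766e-02  9.99219423e-01  6.75671475e-04] [-1.21933064e-01  1.19079051e-01  1.64105404e+00  2.76755800e-04
  1.39449063e+00 -1.61483337e+00] 0.6990370841844717
```

View pics/w1.png

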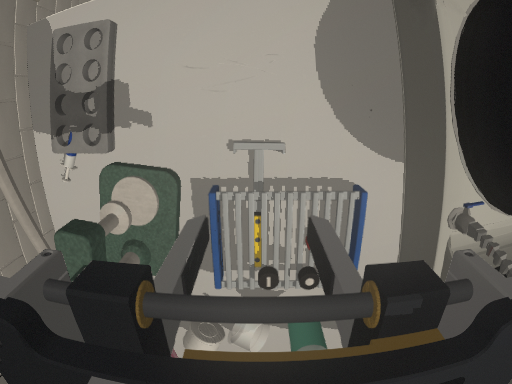

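The wrist view shows the bar from (233,147) to (285,147), the shaft at (259,150–187), the rack's blue plates at (215,187) and (359,187), and the press to the left, clear of the gripper.

Run:
```python
from h import *
f=np.load('pics/w1.npy',allow_pickle=True).item()
for n,u,v,z in(('barR',233,147,.012),('barL',285,147,.012),('sh',259,158,.011),('sh2',259.5,185,.011),('yel0',257,212,.014),('yel1',257,268,.014),('rackFR',211,187,.042),('rackFL',364,187,.042),('blkB',268,278,.062),('blkA',308,278,.062)):
    print(n,np.round(onz(f,u,v,z)[:2],3))
hsv=cv2.cvtColor(f['pixels'],cv2.COLOR_BGR2HSV)
for lo,hi,z in(((20,120,100),(35,255,255),.014),((0,110,50),(8,255,255),.02)):
    m=cv2.inRange(hsv,lo,hi)[190:300,215:360]; ys,xs=np.nonzero(m)
    print(xs.min()+215,xs.max()+215,ys.min()+190,ys.max()+190,np.round(onz(f,xs.mean()+215,ys.mean()+190,z)[:2],3))
```

```text
barR [0.578 0.007]
barL [0.584 0.079]
sh [0.597 0.042]
sh2 [0.636 0.039]
yel0 [0.675 0.033]
yel1 [0.77  0.025]
rackFR [ 0.625 -0.025]
rackFL [0.641 0.183]
blkB [0.758 0.042]
blkA [0.764 0.099]
254 260 216 266 [0.721 0.029]
306 309 240 248 [0.731 0.104]
```

```bash
python3 -m jog '[[[0.002,0.005,-0.1],[0,0,0],0.3],[[0.002,0.005,-0.2],[0,0,0],0.3],[[0.002,0.005,-0.3],[0,0,0],0.3],[[0.002,0.005,-0.4],[0,0,0],0.3],[[0.002,0.005,-0.47],[0,0,0],0.3],[[0.002,0.005,-0.51],[0,0,0],0.3],[[0.002,0.005,-0.53],[0,0,0],0.3],[[0.002,0.005,-0.53],[0,0,0],0.3],[[0.002,0.005,-0.53],[0,0,0],0.3]]' 30; python3 -m jog '[[[0,0,0],[0,0,0],0.6],[[0,0,0],[0,0,0],0.9],[[0,0,0],[0,0,0],1],[[0,0,0],[0,0,0],1],[[0,0,0],[0,0,0],1],[[0,0,0],[0,0,0],1],[[0,0,0],[0,0,0],1],[[0,0,0],[0,0,0],1]]' 30
```

```text
time: 3.5
position: [0.6081, 0.0406, 0.0073]
orientation: [0.002, 0.039, 0.999, -0.0]
ft_force: [0.1, -0.5, 0.1]
opening: 0.701
finger_force: 0.0
time: 4.3
position: [0.6062, 0.0407, 0.0051]
orientation: [-0.0, 0.039, 0.999, 0.0]
ft_force: [0.7, 0.8, -0.2]
opening: 0.056
finger_force: 0.0
```

Run:
```python
from h import *
f=fr('wrist'); s=f['s']; print(s['position'],s['opening'],s['finger_force'],s['ft_force'])
b=fr('side'); a=fr('scene')
c=np.hstack([cv2.resize(x,(400,400),interpolation=cv2.INTER_CUBIC) for x in (f['pixels'][130:330,160:360],b['pixels'][150:250,240:340])])
cv2.imwrite('pics/w2.png',c)
```

```text
[0.60624408 0.0406953  0.00509697] 0.056397576311370844 0.0 [ 0.65579864  0.84186437 -0.21357101]
```

View pics/w2.png

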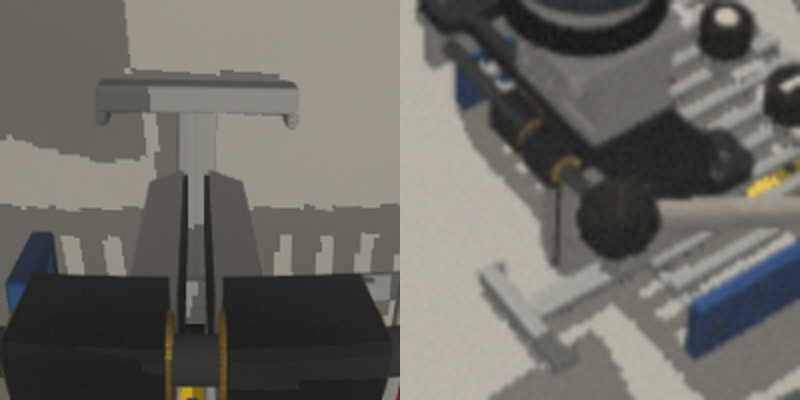

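The left half (wrist) shows the finger pads nearly shut with the shaft running between or below them. The right half (side) shows the fingers at the shaft just behind the bar. The opening is only about 5 mm with no force, so I'll give the fingers more time.

```bash
python3 -m jog '[[[0,0,0],[0,0,0],1],[[0,0,0],[0,0,0],1],[[0,0,0],[0,0,0],1],[[0,0,0],[0,0,0],1]]' 30
```

```text
time: 4.85
position: [0.6063, 0.0407, 0.0052]
orientation: [0.0, 0.039, 0.999, -0.0]
ft_force: [-0.2, 0.6, -0.4]
opening: 0.004
finger_force: 0.0
```

```bash
python3 -m jog '[[[0,0,0.05],[0,0,0],0.4],[[0,0,0.05],[0,0,0],0.4],[[0,0,0.05],[0,0,0],0.4],[[0,0,0.05],[0,0,0],0.4],[[0,0,0.02],[0,0,0],0.4],[[0,0,0],[0,0,0],0.4],[[0,0,-0.006],[0,0,0],0.4],[[0,0,-0.01],[0,0,0],0.4],[[0,0,-0.01],[0,0,0],0.4],[[0,0,-0.01],[0,0,0],0.4]]' 30
python3 - <<'E'
from h import *
f=fr('wrist'); b=fr('scene')
c=np.hstack([cv2.resize(x,(400,400),interpolation=cv2.INTER_CUBIC) for x in (f['pixels'][130:330,160:360],b['pixels'][170:270,240:340])])
cv2.imwrite('pics/w3.png',c)
E
```

```text
time: 5.85
position: [0.6065, 0.0407, 0.0014]
orientation: [0.0, 0.039, 0.999, -0.0]
ft_force: [-0.3, 0.1, -0.1]
opening: 0.595
finger_force: 0.0
```

View pics/w3.png

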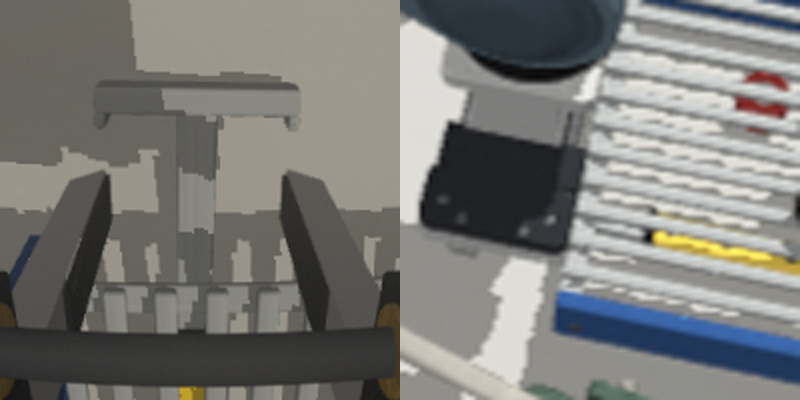

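The fingers now straddle the shaft, which is at (195,115–290) in the crop, with their tips level with it. I'll close again at the lower height.

```bash
python3 -m jog '[[[0,0,0],[0,0,0],1],[[0,0,0],[0,0,0],1],[[0,0,0],[0,0,0],1],[[0,0,0],[0,0,0],1],[[0,0,0],[0,0,0],1],[[0,0,0],[0,0,0],1],[[0,0,0],[0,0,0],1],[[0,0,0],[0,0,0],1]]' 30
```

```text
time: 6.75
position: [0.6063, 0.0407, 0.0011]
orientation: [-0.0, 0.039, 0.999, -0.0]
ft_force: [-0.1, 0.3, -0.2]
opening: 0.005
finger_force: 0.0
```

Run:
```python
from h import *
f=fr('wrist'); T=np.linalg.inv(np.array(f['T_tool_cam']))
for p in ([0,0,0],[.008,0,0],[.008,0,-.01],[.008,0,-.03],[.008,.03,0],[.008,-.03,0],[.008,.03,-.02]):
    c=T@np.r_[p,1]; th=np.arctan2(np.hypot(c[0],c[1]),c[2]); k=th*f['f']/np.hypot(c[0],c[1])
    print(p,np.round([f['cx']+k*c[0],f['cy']+k*c[1]],1))
print(onz(f,160+195/2,130+115/2,.003),onz(f,160+195/2,130+85/2,.012),f['s']['opening'])
cv2.imwrite('pics/w4.png',cv2.resize(f['pixels'][150:290,180:340],None,fx=5,fy=4.2,interpolation=cv2.INTER_CUBIC))
```

```text
[0, 0, 0] [258.6 211.8]
[0.008, 0, 0] [258.6 201.8]
[0.008, 0, -0.01] [258.6 206.5]
[0.008, 0, -0.03] [258.7 217.3]
[0.008, 0.03, 0] [298.9 201.6]
[0.008, -0.03, 0] [218.2 201.7]
[0.008, 0.03, -0.02] [302.8 211.4]
[0.58670569 0.04146301 0.003     ] [0.5734019  0.04252563 0.012     ] 0.005379316745551684
```

View pics/w4.png

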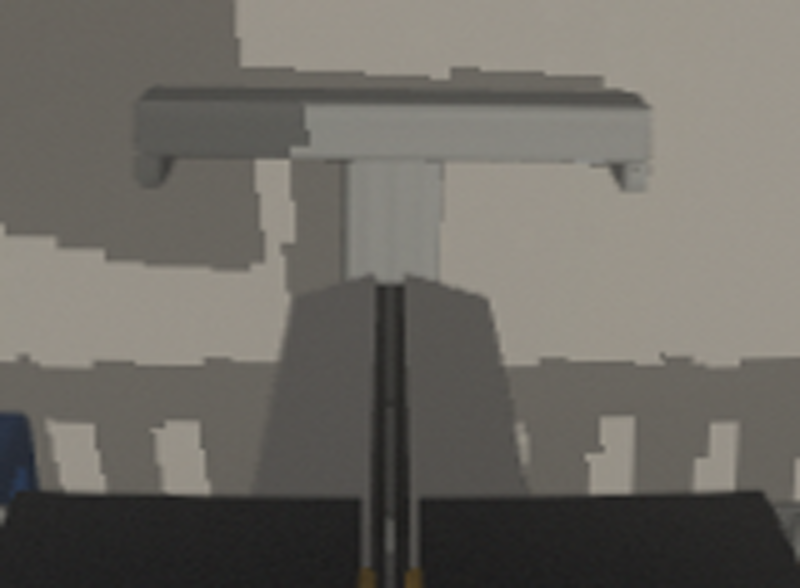

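The pads are shut and drawn right over the shaft, with their tips at image row 218. The reported TCP projects to row about 202 at the pad edge, and the finger spacing fits too, so the real finger ends look about 25–30 mm higher than the reported TCP. I'll open and feel downward carefully.

```bash
python3 -m jog '[[[0,0,0],[0,0,0],0.4],[[0,0,0],[0,0,0],0.4],[[0,0,0],[0,0,0],0.4],[[0,0,0],[0,0,0],0.4],[[0,0,-0.01],[0,0,0],0.4],[[0,0,-0.02],[0,0,0],0.4],[[0,0,-0.02],[0,0,0],0.4]]' 30;  python3 -m jog '[[[0,0,-0.01],[0,0,0],0.4],[[0,0,-0.015],[0,0,0],0.4],[[0,0,-0.015],[0,0,0],0.4]]'
```

```text
time: 7.5
position: [0.6055, 0.0408, -0.0078]
orientation: [-0.001, 0.039, 0.999, 0.0]
ft_force: [-1.1, 0.1, -0.3]
opening: 0.568
finger_force: 0.0
time: 7.8
position: [0.6059, 0.0408, -0.0134]
orientation: [-0.0, 0.039, 0.999, 0.0]
ft_force: [-0.2, 0.0, -0.3]
opening: 0.602
finger_force: 0.0
```

No contact at z = −13 mm, which confirms it: the fingers are shorter than stated.

```bash
python3 -m jog '[[[0,0,-0.01],[0,0,0],0.4],[[0,0,-0.015],[0,0,0],0.4],[[0,0,-0.015],[0,0,0],0.4]]';python3 -m jog '[[[0,0,-0.005],[0,0,0],0.4],[[0,0,-0.01],[0,0,0],0.4],[[0,0,-0.01],[0,0,0],0.4]]';python3 -m jog '[[[0,0,-0.005],[0,0,0],0.4],[[0,0,-0.005],[0,0,0],0.4]]'
```

```text
time: 8.1
position: [0.6059, 0.0408, -0.0193]
orientation: [-0.0, 0.039, 0.999, 0.0]
ft_force: [0.8, -0.5, 0.4]
opening: 0.601
finger_force: 0.0
time: 8.4
position: [0.606, 0.0407, -0.0232]
orientation: [-0.0, 0.039, 0.999, 0.0]
ft_force: [0.1, -0.3, 0.7]
opening: 0.598
finger_force: 0.0
time: 8.6
position: [0.6061, 0.0408, -0.0251]
orientation: [-0.0, 0.039, 0.999, 0.0]
ft_force: [0.2, -0.1, 0.2]
opening: 0.603
finger_force: 0.0
```

Try closing here.

```bash
python3 -m jog '[[[0,0,0],[0,0,0],1],[[0,0,0],[0,0,0],1],[[0,0,0],[0,0,0],1],[[0,0,0],[0,0,0],1],[[0,0,0],[0,0,0],1],[[0,0,0],[0,0,0],1],[[0,0,0],[0,0,0],1],[[0,0,0],[0,0,0],1]]' 40
```

```text
time: 9.4
position: [0.6063, 0.0407, -0.0248]
orientation: [0.0, 0.039, 0.999, -0.0]
ft_force: [-0.1, 0.2, 0.3]
opening: 0.141
finger_force: 40.0
```

```bash
python3 -m jog '[[[-0.04,0.003,0],[0,0,0],1],[[-0.08,0.006,0],[0,0,0],1],[[-0.12,0.009,0],[0,0,0],1],[[-0.16,0.013,0],[0,0,0],1],[[-0.2,0.016,0],[0,0,0],1],[[-0.24,0.019,0],[0,0,0],1],[[-0.28,0.022,0],[0,0,0],1],[[-0.32,0.026,0],[0,0,0],1],[[-0.36,0.029,0],[0,0,0],1],[[-0.4,0.032,0],[0,0,0],1],[[-0.4,0.032,0],[0,0,0],1]]'
python3 - <<'E'
from h import *
a=fr('scene'); b=fr('side'); 
hsv=cv2.cvtColor(a['pixels'],cv2.COLOR_BGR2HSV); m=cv2.inRange(hsv,(20,120,100),(35,255,255)); m[:200]=0; m[270:]=0; m[:,380:]=0
ys,xs=np.nonzero(m); print(len(xs)); r=cv2.minAreaRect(np.c_[xs,ys].astype(np.float32)); print(r,[np.round(onz(a,*p,.014)[:2],3) for p in cv2.boxPoints(r)])
cv2.imwrite('pics/a5.png',cv2.resize(np.hstack([a['pixels'][140:290,140:290+80],b['pixels'][120:270,220:390]]),None,fx=2,fy=2,interpolation=cv2.INTER_CUBIC))
E
```

```text
time: 10.5
position: [0.4452, 0.0537, -0.0248]
orientation: [-0.0, 0.039, 0.999, -0.0]
ft_force: [-0.0, -0.0, -0.8]
opening: 0.14
finger_force: 40.0
341
((250.02194213867188, 215.8975372314453), (40.3692741394043, 8.870064735412598), 12.094758033752441) [array([0.518, 0.033]), array([0.518, 0.054]), array([0.607, 0.047]), array([0.605, 0.026])]
```

View pics/a5.png

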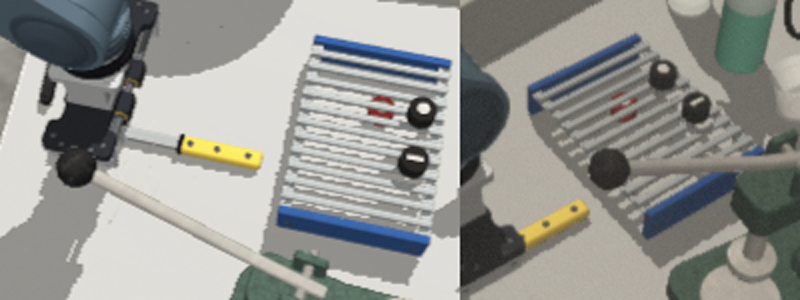

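The left half (scene) shows the rake fully out, yellow handle from (180,145) to (262,160). The rack and black specimens are undisturbed. Next: lift and turn clockwise, in two calls.

```bash
python3 -m jog '[[[0,0,0.06],[0,0,0],1],[[0,0,0.12],[0,0,0],1],[[0.03,0.06,0.18],[0,0,-0.05],1],[[0.06,0.1,0.18],[0,0,-0.13],1],[[0.06,0.1,0.18],[0,0,-0.22],1],[[0.06,0.1,0.18],[0,0,-0.31],1],[[0.06,0.1,0.18],[0,0,-0.4],1],[[0.06,0.1,0.18],[0,0,-0.49],1],[[0.06,0.1,0.18],[0,0,-0.58],1],[[0.06,0.1,0.18],[0,0,-0.67],1],[[0.06,0.1,0.18],[0,0,-0.76],1],[[0.06,0.1,0.18],[0,0,-0.85],1],[[0.06,0.1,0.18],[0,0,-0.94],1],[[0.06,0.1,0.18],[0,0,-1],1],[[0.06,0.1,0.18],[0,0,-1],1]]'
python3 -m jog '[[[0,0,0],[0,0,-0.09],1],[[0,0,0],[0,0,-0.18],1],[[0,0,0],[0,0,-0.27],1],[[0,0,0],[0,0,-0.36],1],[[0,0,0],[0,0,-0.45],1],[[0.03,0,0],[0,0,-0.54],1],[[0.08,-0.02,0],[0,0,-0.63],1],[[0.13,-0.04,0],[0,0,-0.72],1],[[0.18,-0.07,0],[0,0,-0.81],1],[[0.23,-0.12,0],[0,0,-0.9],1],[[0.228,-0.12,0],[0,0,-0.97],1],[[0.228,-0.12,0],[0,0,-1],1],[[0.228,-0.12,0],[0,0,-1],1],[[0.228,-0.12,0],[0,0,-1],1]]'
```

```text
time: 12.1
position: [0.4706, 0.0935, 0.0469]
orientation: [-0.0, 0.734, 0.679, -0.0]
ft_force: [-0.4, 1.0, -1.5]
opening: 0.142
finger_force: 40.0
time: 13.5
position: [0.5615, 0.0455, 0.0469]
orientation: [-0.0, 0.999, -0.038, -0.0]
ft_force: [0.8, -0.5, -1.5]
opening: 0.142
finger_force: 40.0
```

```bash
python3 -m jog '[[[0,0,-0.07],[0,0,0],1],[[0,0,-0.12],[0,0,0],1],[[0,0,-0.15],[0,0,0],1],[[0,0,-0.17],[0,0,0],1],[[0,0,-0.178],[0,0,0],1],[[0,0,-0.178],[0,0,0],1],[[0,0,-0.178],[0,0,0],0.5],[[0,0,-0.178],[0,0,0],0.5],[[0,0,-0.178],[0,0,0],0.5],[[0,0,-0.1],[0,0,0],0.5],[[0,0,0],[0,0,0],0.5],[[-0.1,0,0.12],[0,0,0],0.5],[[-0.22,0,0.24],[0,0,0],0.5],[[-0.34,0.02,0.26],[0,0,0],0.5],[[-0.375,0.029,0.26],[0,0,0],0.5],[[-0.375,0.029,0.26],[0,0,0],0.5],[[-0.375,0.029,0.26],[0,0,0],0.5]]'
python3 - <<'E'
from h import *
f=fr('wrist'); a=fr('scene'); print(f['s']['position'])
for n,c in (('s',a),('w',f)):
    hsv=cv2.cvtColor(c['pixels'],cv2.COLOR_BGR2HSV); m=cv2.inRange(hsv,(20,120,100),(35,255,255))
    ct=max(cv2.findContours(m,cv2.RETR_EXTERNAL,cv2.CHAIN_APPROX_NONE)[0],key=cv2.contourArea); r=cv2.minAreaRect(ct)
    print(n,r,[np.round(onz(c,*p,.014)[:2],3) for p in cv2.boxPoints(r)])
np.save('pics/w6.npy',f,allow_pickle=True); cv2.imwrite('pics/w6.png',f['pixels'])
E
```

```text
time: 15.2
position: [0.4118, 0.0571, 0.152]
orientation: [0.0, 0.999, -0.039, 0.001]
ft_force: [-0.0, 0.1, 0.6]
opening: 0.5
finger_force: 0.0
[0.41184552 0.05712387 0.15200952]
s ((198.758544921875, 204.12681579589844), (38.413673400878906, 8.730379104614258), 12.094757080078125) [array([0.403, 0.045]), array([0.402, 0.066]), array([0.489, 0.059]), array([0.489, 0.038])]
w ((257.0, 142.5), (73.0, 16.0), 90.0) [array([0.489, 0.06 ]), array([0.488, 0.042]), array([0.401, 0.048]), array([0.403, 0.067])]
```

View pics/w6.png

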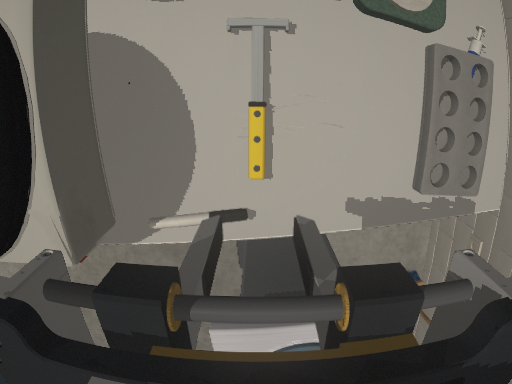

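The wrist view shows the turned rake with its head at (258,22), the yellow handle at (257,105–179), and the pen clear at (155–247,217). The rake tail is at (0.401, 0.057) with yaw −4.3°. I'll grip near the tail.

```bash
python3 -m jog '[[[0.021,-0.003,-0.1],[0,0,0],0.5],[[0.021,-0.003,-0.2],[0,0,0],0.5],[[0.021,-0.003,-0.3],[0,0,0],0.5],[[0.021,-0.003,-0.38],[0,0,0],0.5],[[0.021,-0.003,-0.42],[0,0,0],0.5],[[0.021,-0.003,-0.44],[0,0,0],0.5],[[0.021,-0.003,-0.44],[0,0,0],0.5],[[0.021,-0.003,-0.44],[0,0,0],1],[[0.021,-0.003,-0.44],[0,0,0],1],[[0.021,-0.003,-0.44],[0,0,0],1],[[0.021,-0.003,-0.44],[0,0,0],1],[[0.021,-0.003,-0.44],[0,0,0],1],[[0.021,-0.003,-0.44],[0,0,0],1]]' 50
```

```text
time: 16.6
position: [0.4206, 0.0559, -0.0241]
orientation: [-0.0, 0.999, -0.039, 0.001]
ft_force: [-1.1, 1.3, 6.2]
opening: 0.208
finger_force: 50.0
```

```bash
python3 -m jog '[[[0,0,0.003],[0,0,0],1],[[0.05,-0.004,0.003],[0,0,0],1],[[0.1,-0.008,0.003],[0,0,0],1],[[0.15,-0.012,0.003],[0,0,0],1],[[0.2,-0.016,0.003],[0,0,0],1],[[0.25,-0.019,0.003],[0,0,0],1],[[0.3,-0.023,0.003],[0,0,0],1],[[0.35,-0.027,0.003],[0,0,0],1],[[0.4,-0.031,0.003],[0,0,0],1],[[0.439,-0.034,0.003],[0,0,0],1],[[0.439,-0.034,0.003],[0,0,0],1],[[0.442,0.006,0.003],[0,0,0],1],[[0.445,0.04,0.003],[0,0,0],1],[[0.448,0.08,0.003],[0,0,0],1],[[0.45,0.111,0.003],[0,0,0],1],[[0.45,0.111,0.003],[0,0,0],1]]'
python3 - <<'E'
from h import *
a=fr('scene'); b=fr('side')
cv2.imwrite('pics/a7.png',np.hstack([cv2.resize(a['pixels'][150:270,270:370],(400,480),interpolation=cv2.INTER_CUBIC),cv2.resize(b['pixels'][130:240,250:350],(400,480),interpolation=cv2.INTER_CUBIC)]))
E
```

```text
time: 18.2
position: [0.5994, 0.1027, -0.0237]
orientation: [-0.0, 0.999, -0.038, -0.0]
ft_force: [-0.3, 1.2, -0.3]
opening: 0.208
finger_force: 50.0
```

View pics/a7.png

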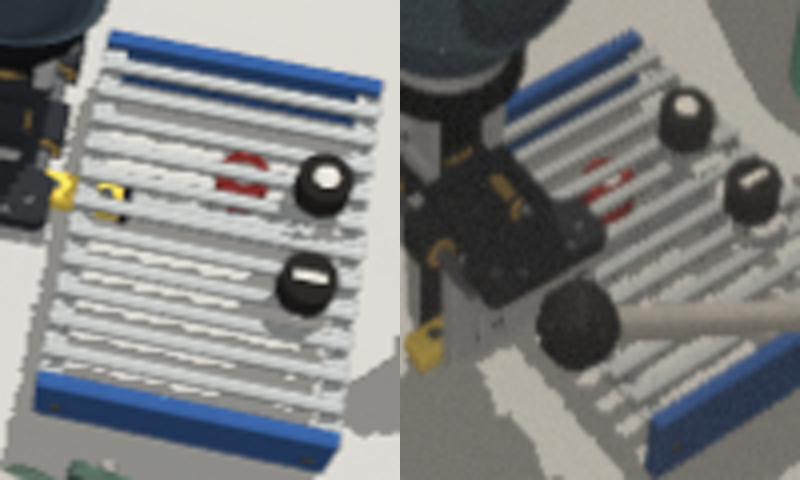

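Red is unmoved at crop (243,180), with the handle under the rack's front edge at (90,190), just right of red. Now the drag.

```bash
python3 -m jog '[[[-0.03,0.002,0],[0,0,0],1],[[-0.06,0.005,0],[0,0,0],1],[[-0.09,0.007,0],[0,0,0],1],[[-0.12,0.009,0],[0,0,0],1],[[-0.15,0.012,0],[0,0,0],1],[[-0.18,0.014,0],[0,0,0],1],[[-0.21,0.016,0],[0,0,0],1],[[-0.24,0.018,0],[0,0,0],1],[[-0.27,0.021,0],[0,0,0],1],[[-0.3,0.023,0],[0,0,0],1],[[-0.33,0.025,0],[0,0,0],1],[[-0.36,0.028,0],[0,0,0],1],[[-0.39,0.03,0],[0,0,0],1],[[-0.424,0.033,0],[0,0,0],1],[[-0.424,0.033,0],[0,0,0],1]]'
cat > red.py <<'E'
from h import *
def red(n,f,z,roi):
    hsv=cv2.cvtColor(f['pixels'],cv2.COLOR_BGR2HSV); m=cv2.inRange(hsv,(0,110,40),(8,255,255))|cv2.inRange(hsv,(174,110,40),(180,255,255))
    x0,y0,x1,y1=roi
    for ct in cv2.findContours(m,cv2.RETR_EXTERNAL,cv2.CHAIN_APPROX_NONE)[0]:
        A=cv2.contourArea(ct); x,y,w,h=cv2.boundingRect(ct)
        if A>4 and x0<x<x1 and y0<y<y1: print(n,A,(x,y,w,h),'ctr',np.round(onz(f,x+w/2-.5,y+h/2-.5,z),3),'x',np.round(onz(f,x,y+h/2,z)[0],3),np.round(onz(f,x+w-1,y+h/2,z)[0],3))
if __name__=='__main__':
    red('scene',fr('scene'),.01,(200,150,380,270)); red('side',fr('side'),.01,(200,120,390,260)); w=fr('wrist'); red('wrist',w,.01,(0,0,512,384)); print(w['s']['position'])
E
python3 red.py
```

```text
time: 19.8
position: [0.4279, 0.1138, -0.0241]
orientation: [0.0, 0.999, -0.039, -0.001]
ft_force: [-1.1, -0.3, -0.4]
opening: 0.205
finger_force: 50.0
scene 121.0 (256, 178, 13, 13) ctr [0.577 0.124 0.01 ] x 0.564 0.591
side 134.0 (239, 198, 14, 15) ctr [0.577 0.125 0.01 ] x 0.565 0.587
[ 0.42987586  0.11356204 -0.02364916]
```

```bash
python3 -m jog '[[[0.01,-0.004,0],[0,0,0],1],[[0.016,-0.008,0],[0,0,0],1],[[0.016,-0.008,0],[0,0,0],1],[[0.016,-0.008,0.05],[0,0,0],1],[[0.016,-0.008,0.11],[0,0,0],1],[[0.016,-0.008,0.15],[0,0,0],1],[[0,-0.06,0.15],[0,0,0],1],[[-0.03,-0.13,0.15],[0,0,0],1],[[-0.05,-0.19,0.15],[0,0,0],1],[[-0.05,-0.19,0.15],[0,0,0],1],[[-0.05,-0.19,0.08],[0,0,0],1],[[-0.05,-0.19,0.04],[0,0,0],1],[[-0.05,-0.19,0.015],[0,0,0],1],[[-0.05,-0.19,0.003],[0,0,0],1],[[-0.05,-0.19,-0.002],[0,0,0],1],[[-0.05,-0.19,-0.002],[0,0,0],1]]'; python3 red.py
```

```text
time: 21.55
position: [0.4111, 0.0376, -0.0239]
orientation: [0.0, 0.999, -0.039, 0.001]
ft_force: [-0.3, 0.6, 0.1]
opening: 0.205
finger_force: 50.0
scene 127.5 (256, 178, 12, 14) ctr [0.576 0.123 0.01 ] x 0.564 0.588
side 146.0 (239, 198, 13, 16) ctr [0.575 0.124 0.01 ] x 0.564 0.584
[ 0.41120331  0.03752119 -0.02378835]
```

```bash
python3 -m jog '[[[0,0,0],[0,0,0],0.7],[[0,0,0],[0,0,0],0.55],[[0,0,0],[0,0,0],0.45],[[0,0,0.08],[0,0,0],0.45],[[0,0,0.2],[0,0,0],0.45],[[0.1,0.05,0.3],[0,0,0],0.45],[[0.2,0.1,0.38],[0,0,0],0.45],[[0.3,0.15,0.38],[0,0,0],0.45],[[0.38,0.2,0.38],[0,0,0],0.45],[[0.412,0.216,0.38],[0,0,0],0.45],[[0.412,0.216,0.38],[0,0,0],0.45],[[0.412,0.216,0.38],[0,0,0],0.45]]'
python3 - <<'E'
from red import *
w=fr('wrist'); a=fr('scene'); print(w['s']['position'])
red('w',w,.02,(0,0,512,384)); red('s',a,.01,(200,150,380,270))
for n,c in (('s',a),('w',w)):
    m=cv2.inRange(cv2.cvtColor(c['pixels'],cv2.COLOR_BGR2HSV),(20,120,100),(35,255,255)); m[270:]=0
    ct=max(cv2.findContours(m,cv2.RETR_EXTERNAL,cv2.CHAIN_APPROX_NONE)[0],key=cv2.contourArea); r=cv2.minAreaRect(ct)
    print(n,r[1],[np.round(onz(c,*p,.014)[:2],3) for p in cv2.boxPoints(r)])
E
```

```text
time: 22.9
position: [0.5743, 0.1238, 0.127]
orientation: [0.0, 0.999, -0.039, -0.001]
ft_force: [0.3, -1.0, -0.5]
opening: 0.547
finger_force: 0.0
[0.57430147 0.12376343 0.12697453]
w 552.5 (244, 159, 27, 29) ctr [0.579 0.123 0.02 ] x 0.58 0.577
s 128.5 (256, 178, 12, 14) ctr [0.576 0.123 0.01 ] x 0.564 0.588
s (38.987483978271484, 8.806946754455566) [array([0.392, 0.025]), array([0.391, 0.046]), array([0.479, 0.039]), array([0.479, 0.018])]
w (20.0, 13.0) [array([0.48 , 0.041]), array([0.478, 0.024]), array([0.448, 0.023]), array([0.45, 0.04])]
```

```bash
python3 -m jog '[[[0.006,-0.001,-0.1],[0,0,0],0.45],[[0.006,-0.001,-0.2],[0,0,0],0.45],[[0.006,-0.001,-0.29],[0,0,0],0.45],[[0.006,-0.001,-0.34],[0,0,0],0.45],[[0.006,-0.001,-0.37],[0,0,0],0.45],[[0.006,-0.001,-0.37],[0,0,0],0.45],[[0.006,-0.001,-0.37],[0,0,0],1],[[0.006,-0.001,-0.37],[0,0,0],1],[[0.006,-0.001,-0.37],[0,0,0],1],[[0.006,-0.001,-0.37],[0,0,0],1],[[0.006,-0.001,-0.37],[0,0,0],1]]' 25; python3 red.py
```

```text
time: 24.1
position: [0.5786, 0.1235, -0.019]
orientation: [-0.0, 0.999, -0.039, 0.001]
ft_force: [-0.8, -0.5, 5.9]
opening: 0.31
finger_force: 25.0
side 53.0 (240, 198, 7, 16) ctr [0.572 0.127 0.01 ] x 0.566 0.576
wrist 1726.0 (235, 207, 46, 51) ctr [0.577 0.123 0.01 ] x 0.578 0.575
[ 0.57860969  0.12353997 -0.01903913]
```

```bash
python3 -m jog '[[[0,0,0.03],[0,0,0],1],[[0,0,0.08],[0,0,0],1],[[0,0,0.16],[0,0,0],1],[[0,0,0.225],[0,0,0],1],[[0.05,-0.02,0.225],[0,0,0],1],[[0.11,-0.05,0.225],[0,0,0],1],[[0.17,-0.075,0.225],[0,0,0],1],[[0.23,-0.1,0.225],[0,0,0],1],[[0.281,-0.124,0.225],[0,0,0],1],[[0.281,-0.124,0.225],[0,0,0],1],[[0.281,-0.124,0.225],[0,0,0],1],[[0.281,-0.124,0.225],[0,0,0],1]]'; python3 red.py
```

```text
time: 25.45
position: [0.6887, 0.0746, 0.0694]
orientation: [-0.0, 0.999, -0.039, -0.001]
ft_force: [-0.2, 0.1, -1.1]
opening: 0.313
finger_force: 25.0
side 69.5 (296, 158, 9, 17) ctr [0.745 0.138 0.01 ] x 0.737 0.751
wrist 1806.0 (235, 207, 46, 51) ctr [0.646 0.077 0.01 ] x 0.647 0.643
[0.68888588 0.07458471 0.06955497]
```

```bash
python3 -m jog '[[[0,0,-0.05],[0,0,0],1],[[0,0,-0.09],[0,0,0],1],[[0,0,-0.105],[0,0,0],1],[[0,0,-0.112],[0,0,0],1],[[0,0,-0.114],[0,0,0],1],[[0,0,-0.114],[0,0,0],1]]'; python3 -m jog '[[[0,0,-0.003],[0,0,0],1],[[0,0,-0.003],[0,0,0],1]]'
```

```text
time: 26.2
position: [0.6904, 0.0739, 0.0245]
orientation: [0.0, 0.999, -0.039, 0.0]
ft_force: [-0.2, -0.4, -0.3]
opening: 0.308
finger_force: 25.0
time: 26.4
position: [0.6902, 0.0739, 0.0232]
orientation: [0.0, 0.999, -0.039, 0.0]
ft_force: [0.9, -0.4, -1.2]
opening: 0.309
finger_force: 25.0
```

```bash
python3 -m jog '[[[0,0,-0.003],[0,0,0],1],[[0,0,-0.003],[0,0,0],1],[[0,0,-0.003],[0,0,0],1]]'; python3 -m jog '[[[0,0,-0.002],[0,0,0],1],[[0,0,-0.002],[0,0,0],1],[[0,0,-0.002],[0,0,0],1]]'
```

```text
time: 26.7
position: [0.6903, 0.0739, 0.023]
orientation: [0.0, 0.999, -0.039, 0.0]
ft_force: [-2.6, -1.0, 4.6]
opening: 0.313
finger_force: 25.0
time: 27.0
position: [0.6903, 0.0739, 0.023]
orientation: [0.0, 0.999, -0.039, 0.0]
ft_force: [-4.6, 0.3, 8.3]
opening: 0.31
finger_force: 25.0
```

Contact came at the predicted height. Unload, release and withdraw.

```bash
python3 -m jog '[[[0,0,0.003],[0,0,0],1],[[0,0,0.003],[0,0,0],0.65],[[0,0,0.003],[0,0,0],0.55],[[0,0,0.003],[0,0,0],0.5],[[0,0,0.003],[0,0,0],0.5],[[0,0,0.06],[0,0,0],0.5],[[0,0,0.14],[0,0,0],0.5],[[0,0,0.25],[0,0,0],0.5],[[-0.1,0.05,0.37],[0,0,0],0.5],[[-0.22,0.1,0.45],[0,0,0],0.5],[[-0.34,0.15,0.5],[0,0,0],0.5],[[-0.46,0.15,0.5],[0,0,0],0.5],[[-0.5,0.15,0.5],[0,0,0],0.5],[[-0.5,0.15,0.5],[0,0,0],0.5],[[-0.5,0.15,0.5],[0,0,0],0.5]]'
python3 - <<'E'
from red import *
a=fr('scene'); b=fr('side'); red('s',a,.052,(200,150,380,270)); red('b',b,.052,(200,120,390,260))
for n,c,roi in (('s',a,(330,180,375,235)),('b',b,(300,140,350,190))):
    m=cv2.inRange(cv2.cvtColor(c['pixels'],cv2.COLOR_BGR2HSV),(0,0,0),(180,255,45)); x0,y0,x1,y1=roi; k=0*m; k[y0:y1,x0:x1]=1
    for ct in cv2.findContours(m*k,cv2.RETR_EXTERNAL,cv2.CHAIN_APPROX_NONE)[0]:
        if cv2.contourArea(ct)>30: print(n,np.round(cv2.minAreaRect(ct)[0],1))
m=cv2.inRange(cv2.cvtColor(a['pixels'],cv2.COLOR_BGR2HSV),(0,0,0),(180,255,45))[170:195,155:176]; y,x=np.nonzero(m); print('cap',x.mean()+155,y.mean()+170)
m=cv2.inRange(cv2.cvtColor(a['pixels'],cv2.COLOR_BGR2HSV),(20,120,100),(35,255,255)); m[270:]=0
r=cv2.minAreaRect(cv2.findNonZero(m)); print(r[1],[np.round(onz(a,*p,.014)[:2],3) for p in cv2.boxPoints(r)])
s=arm.get_state(); print(s['time'],s['position'],s['joint_vel'].max())
E
```

```text
time: 28.5
position: [0.4898, 0.1341, 0.2212]
orientation: [-0.0, 0.999, -0.039, 0.001]
ft_force: [0.5, -0.3, 0.2]
opening: 0.5
finger_force: 0.0
s 158.0 (304, 195, 15, 16) ctr [0.688 0.073 0.052] x 0.674 0.703
b 161.5 (295, 174, 14, 16) ctr [0.688 0.074 0.052] x 0.676 0.698
s [346.3 220.8]
s [350.5 196. ]
b [337.6 176.6]
b [320.5 160.4]
cap 164.52325581395348 182.27906976744185
(39.16188049316406, 167.5752716064453) [array([0.393, 0.02 ]), array([0.344, 0.514]), array([0.452, 0.508]), array([0.48 , 0.019])]
28.6 [0.49084964 0.13371701 0.2208513 ] 0.021134581530736416
```

```bash
python3 -c "
from workcell import arm
print(arm.job_done())"
```

```text
the job is handed in; nothing more can be done
None
```

I handed the job in at about 28.6 s (limit 72 s): the red specimen stands upright on the rack, the rake lies flat in front and clear of it, and the black specimens and pen are where they were, going by the camera measurements; no verdict was returned.

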